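# Prop the workshop tablet on its folding stand

### The job

Fold the stand's back rest fully up to its stop. Then take the tablet out of its charging dock and gently lean it on the stand, screen to the front, lower edge on the ledge behind the front lip, roughly centred and square, its back resting against the rest, so that the wiring diagram can be read from the bench; leave the other things on the desk where they are.

Things in the scene. Friction and masses are not known exactly. Their poses are not given: they have to be found in the camera images.
- stand: Grey folding tablet stand, fixed to the desk, 140 x 136 mm. Origin: on the desk; x points from its front (lip) to the rear, y left, z up. Base plate 10 mm thick from x=-66 to +5 mm, with two rear legs 14 mm wide at y=+-61 mm, to x=+75 mm; open desk between the legs. Front lip along y: 7 mm thick, inner face at x=-59 mm, top at z=25 mm.
- stand_ledge (a point): Middle of the stand's ledge, a black rubber pad just behind the front lip on which the tablet's lower edge shall stand: x=-47, z=11.5 mm in the stand's frame, 22 mm deep in x (-58 to -36 mm), 124 mm wide.
- stand_hinge (a point): Middle of the back rest's hinge axis, which runs along the stand's y: x=-25, z=18 mm in the stand's frame; barrel radius 6.5 mm.
- rest (a joint): Hinge of the back rest, a U-shaped steel bail: 0 = folded flat to the rear, grows as its rear end is lifted up and forward, 1.187 rad (68 degrees) = fully up, at its stop. Stiff friction hinge (about 0.25 Nm), stays where it is left; starts between 0 and 0.3 rad. Pinch its cross bar from above (it can turn between the pads) and follow the arc.
- rest_bar (a point): Middle of the bail's cross bar: black rubber sleeve, 12 mm in diameter, 78 mm long along the stand's y, 70 mm from the hinge axis; side arms (7 mm rods) at y=+-48 mm; only desk beneath it when folded. Fully up, it is at x=+1, z=83 mm in the stand's frame, and a tablet on the ledge with its back on it leans back 26 to 33 degrees.
- dock: Black charging dock, fixed to the desk, 130 mm wide, 82 mm deep. Origin: on the desk; x from its front to its rear, y left, z up. Its slot leans back 12 degrees (0.209 rad, top to +x): front wall 19 mm and back plate 59 mm high above the slot's floor, measured along the slot, 14 mm between them; open at both ends.
- dock_slot (a point): Middle of the slot's floor in the dock, on which the tablet stands: x=-5, z=16 mm in the dock's frame.
- tablet: Loose rugged tablet, grey with orange corners, 172 wide, 116 high, 11 mm thick, 0.22 to 0.45 kg; stands in the dock, screen to the front, back on the back plate. Origin: middle of its lower edge, mid thickness; x points out of its back (screen looks to -x), y along its width, z up its height. Pinch it over its thickness at the middle of its upper edge, about 20 mm deep.
- tablet_top (a point): Middle of the tablet's upper edge, 116 mm from its origin along its z axis.
- solder_spool: Bystander: blue spool of solder, 55 x 98 x 28 mm, standing on the desk; leave alone.
- iron_pencil: Bystander: black soldering pencil, 206 mm long, 20 mm thick, lying on the desk; leave alone.
- flux_pot: Bystander: amber pot with a black lid, 47 mm across, 41 mm high, standing on the desk; leave alone.

How it is judged:
By the outcome, as a careful person would: the job done as asked, in the order asked, and still so for the second after the job is handed in, with the robot touching nothing.
It also fails if it takes over 48 s, if anything falls off the work surface, if the arm or the gripper's body presses on something with over 40 N, if the wrist force passes 120 N, or if a joint passes its speed limit or range.

### The arm

A 6-joint arm with a two-finger parallel gripper is mounted at the origin on a cart in front of the work surface, level with it; the furniture and walls round the work are solid. World frame = base frame: x ahead of the robot, y to its left, z up, the work surface at z = 0. Lengths are in mm, angles in degrees, forces in N, time in s.
With the tool pointing down it reaches from about 350 to 850 mm from the base axis. Payload 8.1 kg.
Tool frame: the origin (TCP) lies at the very end of the fingers, on their centre line; the grasp point (between the pads) lies 19 mm behind it; z points along the fingers, y is the line along which they close (so a half turn about z gives the same grasp; the last joint's range is limited). The gripper opens to 85 mm and grips with 20 to 120 N. Pads are 22 mm wide; open, the fingers measure 114 mm over their backs; the gripper's body (76 mm by 85 mm) begins 54 mm behind the grasp point. The pads swing forward as they close: fully open they stand 13 mm farther back than shut.
Start: joints at [-77.659, 7.471, 85.268, -0, 87.261, -4.893], TCP at [177.791, -573.058, 231.292] pointing down, gripper open.
Joint ranges: [-169.43, 169.43], [-51.17, 129.36], [1.28, 143.12], [-76.62, 256.62], [0, 156.53], [-152.29, 152.29]. Speed limits (degrees/s): [136.94, 136.94, 159.86, 180, 180, 180].

### API

Orientations are given as [roll, pitch, yaw] about the fixed x, y, z axes, in that order (R = Rz(yaw) Ry(pitch) Rx(roll)).
In Python, from bench import r gives the robot as it stands.
- The arm moves only by the shell command python3 -m jog 'ROWS' [FORCE]. ROWS is JSON, a list of rows, each a list of 7 numbers: the turn, a rotation vector about the tool's x, y, z in degrees, then the shift along the tool's x, y, z in mm, then the closure, from -1 (fully open) to 1 (shut), so that 0 is half open. A call has 1 to 5 rows; each row shifts and turns the commanded pose from where the row before left it, along the tool's axes as they then stand; what a row does not reach is not made up. A row lasts 1/10 s, in which the tool goes at most 50 mm and 8.59 degrees, less where a joint would pass 70% of its speed; a pose out of reach is approached as far as the arm can. A call is refused whole if a number of a shift passes 50 or a number of a turn 8.59, either way. A call with a gripper value outside its range is refused whole. The fingers move at their own pace and stop on an object; FORCE is the grip in N (left out, the last holds). Time passes only in rows, so rows that do not move let the fingers close. It gives the time, the measured TCP pose, the force, the opening and the grip force at its end, in the units of the state.
- r.sense(): the state, without advancing time (a new reading comes with each control period).
- r.snapshot(name): name is "side" or "top" or "wrist"; returns a dict with "pixels" (400x640x3 uint8, red, green, blue), "fx", "fy", "cx", "cy" (pixels), "world_to_cam" (4x4, takes a point from world to camera coordinates); the wrist camera has in their place "hand_eye" (4x4, takes a point from camera to tool coordinates, whose origin is the TCP and whose axes are the flange's). Camera axes: x right, y up, looking along -z (the intrinsics and any distortion apply to the point x, -y, -z); pixel columns grow to the right and rows downward; lengths in mm; the calibration is good to about 2 mm. A picture is of the moment at which its call begins: read the wrist's pose just before it. There is no depth.
- r.hand_in(): hands the job in; it is judged then, once.
The state is a dict: "time": time; "joint_pos": joint angles; "qd": joint speeds; "joint_efforts": joint torques, N m; "tool_pos": TCP position; "tcp_rot": TCP orientation; "ft_force": force on the tool from outside, world axes, zero at the start; "wrist_torque": the same for the moment, N m; "finger_gap": finger opening in mm; "grip_force": force on a finger pad.
Only numpy, scipy, OpenCV 4.12 (cv2) and the standard library are available. Lean on these libraries where they do the work, as an engineer would, in place of code of your own. Each camera call takes 0.05 s, during which the arm holds its last target. There are 200 camera calls.

## Working session

There is one attempt and no reset: what is moved stays moved. The work goes in short steps, Python scripts to look and compute and a shell command to move; the robot and the scene stay as the last step left them, time stands still between calls to the robot, and variables do not carry over. Pictures are saved under pics/ and viewed, at most 10 in all, crops included, and the job is handed in when it is done.

```bash
ls; mkdir -p pics
python3 - <<'E'
from bench import r
import cv2
s=r.sense();print(s)
for n in("side","top"):
    d=r.snapshot(n);cv2.imwrite(f"pics/{n}0.png",d["pixels"][:,:,::-1])
    print(n,d["fx"],d["fy"],d["cx"],d["cy"],d["world_to_cam"],[k for k in d])
E
```

```text
pics
{'time': 0.0, 'joint_pos': array([-7.76579089e+01,  7.51693619e+00,  8.53309680e+01,  4.00647694e-04,
        8.72615478e+01, -4.89362236e+00]), 'qd': array([-0.01833036, -0.10858643,  0.04595808, -0.05964414, -0.02019141,
        0.0789062 ]), 'joint_efforts': array([ 2.94930120e-03, -5.69394386e+01, -5.00550377e+01, -4.98607756e-05,
        1.45115741e-02, -4.99521559e-05]), 'tool_pos': array([ 177.67905762, -572.49696875,  230.20919619]), 'tcp_rot': array([-1.79890981e+02, -9.73560024e-03,  1.72356846e+01]), 'ft_force': array([-0.1803372 ,  0.04467304, -0.59996195]), 'wrist_torque': array([ 0.02218771, -0.01483097, -0.03709225]), 'grip_force': 0.0, 'finger_gap': 85.35016484518304}
side 447.25220437497717 447.25220437497717 314.9409307030371 200.3972637011187 [[ 9.99898379e-01 -1.13603867e-02  8.61242451e-03 -4.97320522e+02]
 [-2.86926873e-03  4.31393809e-01  9.02159159e-01  4.06990030e+01]
 [-1.39642236e-02 -9.02092192e-01  4.31317374e-01 -1.32041090e+03]
 [ 0.00000000e+00  0.00000000e+00  0.00000000e+00  1.00000000e+00]] ['pixels', 'fx', 'fy', 'cx', 'cy', 'world_to_cam']
top 463.7314308507865 463.7314308507865 306.46478092054974 201.26053685296512 [[ 1.35982477e-02 -9.99745781e-01 -1.79850018e-02 -3.03017562e+02]
 [ 9.99233975e-01  1.29268007e-02  3.69372578e-02 -4.78141156e+02]
 [-3.66953791e-02 -1.84735069e-02  9.99155733e-01 -1.08634997e+03]
 [ 0.00000000e+00  0.00000000e+00  0.00000000e+00  1.00000000e+00]] ['pixels', 'fx', 'fy', 'cx', 'cy', 'world_to_cam']
```

View pics/side0.png

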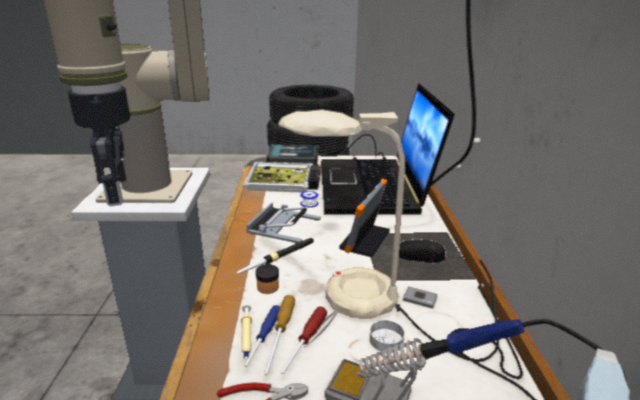

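View pics/top0.png

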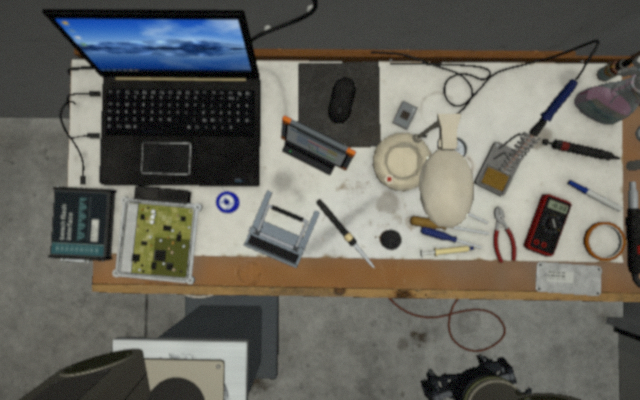

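The side view shows the stand near (285,222) and the tablet in its dock near (365,220). In the top view the stand is near (277,228), its bar near (288,213), and the tablet runs from (287,121) to (350,155). I'll zoom in for the details.

```bash
cat > h.py <<'E'
import numpy as np, cv2
from bench import r
def proj(d,P):
    P=np.atleast_2d(P);c=(d["world_to_cam"]@np.c_[P,np.ones(len(P))].T).T
    return np.c_[d["cx"]+d["fx"]*c[:,0]/-c[:,2], d["cy"]-d["fy"]*c[:,1]/-c[:,2]]
def ray(d,uv):
    W=np.linalg.inv(d["world_to_cam"]);v=W[:3,:3]@np.array([(uv[0]-d["cx"])/d["fx"],-(uv[1]-d["cy"])/d["fy"],-1.])
    return W[:3,3],v/np.linalg.norm(v)
def onz(d,uv,z):
    o,v=ray(d,uv);return o+v*(z-o[2])/v[2]
def tri(d1,u1,d2,u2):
    o1,v1=ray(d1,u1);o2,v2=ray(d2,u2);t=np.linalg.lstsq(np.c_[v1,-v2],o2-o1,rcond=None)[0]
    a,b=o1+v1*t[0],o2+v2*t[1];return (a+b)/2,np.linalg.norm(a-b)
E
python3 - <<'E'
import cv2,numpy as np
t=cv2.imread("pics/top0.png");s=cv2.imread("pics/side0.png")
a=cv2.resize(t[100:275,235:385],None,fx=3.4,fy=3.4,interpolation=cv2.INTER_CUBIC)  # 510x595
b=cv2.resize(s[170:260,235:405],None,fx=4.7,fy=4.7,interpolation=cv2.INTER_CUBIC)
cv2.imwrite("pics/a.png",a);cv2.imwrite("pics/b.png",b);print(a.shape,b.shape)
E
```

```text
(595, 510, 3) (423, 799, 3)
```

View pics/a.png

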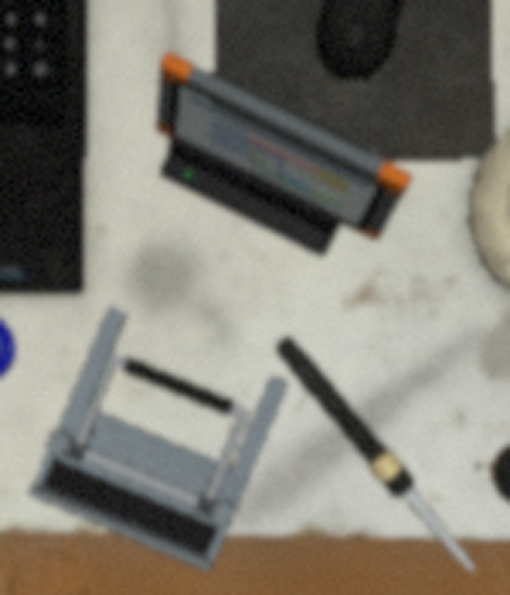

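View pics/b.png

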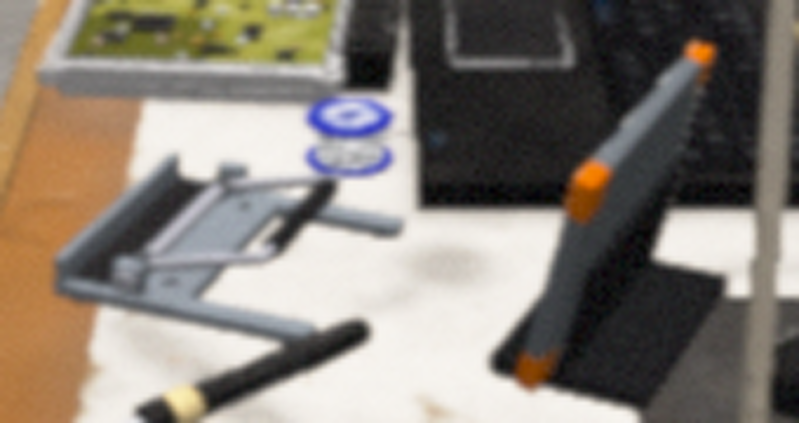

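In the top crop, the bar's ends are at (127,365) and (230,407), the leg ends at (120,310) and (278,378), and the lip's outer corners at (32,490) and (212,570). The tablet's upper corners are near (175,60) and (398,172). The side crop shows the bar at (330,187)–(282,245) and the tablet's upper corners at (700,48) and (590,180).

```bash
cat > m.py <<'E'
from h import *
np.set_printoptions(precision=1,suppress=True)
T=r.snapshot("top");S=r.snapshot("side")
tp=lambda x,y:((x+.5)/3.4-.5+235,(y+.5)/3.4-.5+100)
sp=lambda x,y:((x+.5)/4.7-.5+235,(y+.5)/4.7-.5+170)
print("bar",[tri(T,tp(*a),S,sp(*b)) for a,b in(((127,365),(330,187)),((230,407),(276,246)))])
leg=[onz(T,tp(*a),10) for a in((120,312),(278,380))]
lip=[onz(T,tp(*a),25) for a in((36,490),(212,566))]
print("legs",leg,"lip",lip,[np.linalg.norm(q[0]-q[1]) for q in(leg,lip)])
c=lip[0]/2+lip[1]/2; e=leg[0]/2+leg[1]/2; ax=(e-c)[:2]; print("len",np.linalg.norm(ax),"yaw",np.degrees(np.arctan2(ax[1],ax[0])))
for q in(leg,lip): v=(q[0]-q[1]);print(np.degrees(np.arctan2(-v[0],v[1])))
A,B=[tri(T,tp(*a),S,sp(*b)) for a,b in(((176,65),(700,48)),((396,172),(592,175)))]
print("tab",A,B,np.linalg.norm(A[0]-B[0]));v=A[0]-B[0];print(np.degrees(np.arctan2(-v[0],v[1])),(A[0]+B[0])/2)
# expected origin of stand
ex=ax/np.linalg.norm(ax);print("stand O from lip",c[:2]+66*ex,"from legs",e[:2]-75*ex)
# dock base rear bottom corners side view
E
python3 m.py
```

```text
bar [(array([ 468.1, -218.3,   35.9]), np.float64(2.523706009971631)), (array([ 441.2, -288.2,   38. ]), np.float64(3.541176521522256))]
legs [array([ 504. , -210.5,   10. ]), array([ 458.5, -320.4,   10. ])] lip [array([ 381.2, -156.7,   25. ]), array([ 331.6, -277.2,   25. ])] [np.float64(118.97369475500197), np.float64(130.31571596281458)]
len 133.89702911796172 yaw -21.213167926222088
-22.529022375731756
-22.376330561680675
tab (array([ 651.9, -254.6,  131.7]), np.float64(2.9874675338347334)) (array([ 585.7, -391. ,  129. ]), np.float64(0.10245949539884139)) 151.62338917819798
-25.853924780466105 [ 618.8 -322.8  130.4]
stand O from lip [ 418.  -240.9] from legs [ 411.3 -238.3]
```

Checks: the bar radius comes out at 70.0 mm from the hinge (rest at about 16°), and the tablet's top is at z=130 against 129.5 expected. The stand's origin is about (414,-240) with yaw -22.4°, and the tablet's yaw is about -26°. Next is a helper that gives the increments, then the approach above the bar.

```bash
cat >> h.py <<'E'
from scipy.linalg import logm,expm
from scipy.spatial.transform import Rotation as Ro
np.set_printoptions(precision=2,suppress=True)
def pose(s=None):
    s=s or r.sense();M=np.eye(4);M[:3,:3]=Ro.from_euler("xyz",s["tcp_rot"],degrees=True).as_matrix();M[:3,3]=s["tool_pos"];return M
def frame(yaw,pos,tilt=0):
    "tool pointing down, tool y along heading yaw, tilted back by tilt about tool x"
    M=np.eye(4);M[:3,:3]=(Ro.from_euler("xyz",[180,0,yaw+90],degrees=True)*Ro.from_rotvec([tilt,0,0],degrees=True)).as_matrix();M[:3,3]=pos;return M
def step(T1,n,T0=None):
    D=expm(np.real(logm(np.linalg.inv(pose() if T0 is None else T0)@T1))/n)
    print(n,"x",np.r_[Ro.from_matrix(D[:3,:3]).as_rotvec(degrees=True),D[:3,3]])
E
python3 -c "
from h import *
step(frame(-22.4,[454.6,-253.3,165]),10)"
```

```text
10 x [-0.01 -0.   -5.04 43.09 -6.96  6.57]
```

```bash
python3 -m jog '[[0,0,-5,43,-7,6.5,-1],[0,0,-5,43,-7,6.5,-1],[0,0,-5,43,-7,6.5,-1],[0,0,-5,43,-7,6.5,-1],[0,0,-5,43,-7,6.5,-1]]' 40 && python3 -m jog '[[0,0,-5,43,-7,6.5,-0.2],[0,0,-5,43,-7,6.5,-0.2],[0,0,-5,43,-7,6.5,-0.2],[0,0,-5,43,-7,6.5,-0.2],[0,0,-5,43,-7,6.5,-0.2]]' && python3 -m jog '[[0,0,0,0,0,0,-0.2],[0,0,0,0,0,0,-0.2]]'
python3 -c "
from h import *
s=r.sense();d=r.snapshot('wrist');print(s['tool_pos'],s['tcp_rot'],s['finger_gap'],d['hand_eye'],d['fx'],d['cx'],d['cy'],list(d))
cv2.imwrite('pics/w1.png',d['pixels'][:,:,::-1])"
```

```text
time: 0.7
tool_pos: [352.8, -443.3, 198.3]
tcp_rot: [-180.0, -0.0, 42.4]
ft_force: [0.5, -0.4, -1.2]
finger_gap: 85.7
grip_force: 0.0
time: 1.2
tool_pos: [455.5, -252.9, 166.0]
tcp_rot: [180.0, -0.0, 67.4]
ft_force: [0.2, -0.3, -0.7]
finger_gap: 51.3
grip_force: 0.0
time: 1.4
tool_pos: [454.9, -253.7, 166.1]
tcp_rot: [-180.0, 0.0, 67.3]
ft_force: [0.0, -0.8, 0.6]
finger_gap: 51.3
grip_force: 0.0
[ 454.94 -253.74  166.05] [-179.97    0.01   67.33] 51.34216600239424 [[   0.      0.96    0.29   72.11]
 [   1.     -0.      0.      0.42]
 [   0.      0.29   -0.96 -142.14]
 [   0.      0.      0.      1.  ]] 301.17294440835536 318.90832659717694 194.0963536807798 ['pixels', 'fx', 'fy', 'cx', 'cy', 'hand_eye']
```

View pics/w1.png

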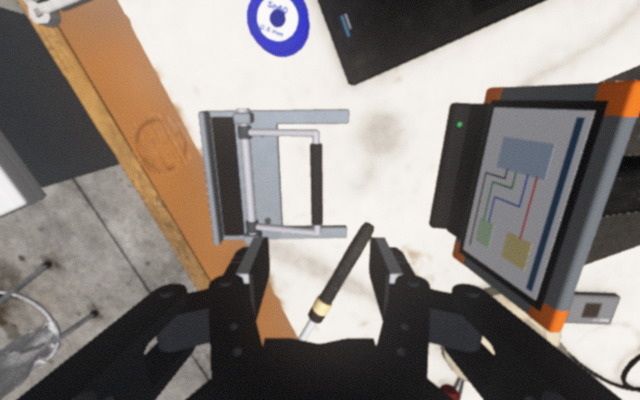

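The wrist view shows the bar upright at (317,143)–(317,230), the leg ends at (349,116) and (346,231), the lip's outer corners at (204,112) and (217,243), and the tablet at right. I'll turn these into points.

```bash
cat >> h.py <<'E'
def wcam(d,M):
    d=dict(d);d["world_to_cam"]=np.linalg.inv(M@d["hand_eye"]);return d
E
python3 -c "
from h import *
M=pose();d=wcam(r.snapshot('wrist'),M)
b=[onz(d,u,37) for u in((317,143),(317,230))];print(b,(b[0]+b[1])/2,np.linalg.norm(b[0]-b[1]))
l=[onz(d,u,10) for u in((349,116),(346,231))];p=[onz(d,u,25) for u in((204,112),(217,243))]
for q in(b,l,p):
  v=q[0]-q[1];print(np.degrees(np.arctan2(-v[0],v[1])),np.linalg.norm(v),(q[0]+q[1])/2)
t=[onz(d,u,129.5) for u in((598,88),(545,325))];print('tab',t)
"
```

```text
[array([ 468.27, -219.25,   37.  ]), array([ 435.47, -297.06,   37.  ])] [ 451.87 -258.15   37.  ] 84.44608766664876
-22.861965862946807 84.44608766664876 [ 451.87 -258.15   37.  ]
-22.645598164576164 119.76645460906518 [ 482.08 -265.72   10.  ]
-23.183289135452405 130.74345064452214 [ 358.08 -215.2    25.  ]
tab [array([ 630.63, -241.48,  129.5 ]), array([ 573.35, -390.82,  129.5 ])]
```

```bash
python3 -m jog '[[0,0,0,-1,0,30,-0.2],[0,0,0,0,0,40,-0.2],[0,0,0,0,0,40,-0.2],[0,0,0,0,0,25,-0.2],[0,0,0,0,0,10,-0.2]]' 40 && python3 -m jog '[[0,0,0,0,0,0,-0.2],[0,0,0,0,0,0,0.3],[0,0,0,0,0,0,0.6],[0,0,0,0,0,0,1],[0,0,0,0,0,0,1]]' && python3 -m jog '[[0,0,0,0,0,0,1],[0,0,0,0,0,0,1]]'
```

```text
time: 2.0
tool_pos: [451.9, -255.7, 18.2]
tcp_rot: [-179.7, -0.0, 67.1]
ft_force: [0.5, -0.1, 0.3]
finger_gap: 51.1
grip_force: 0.0
time: 2.5
tool_pos: [452.4, -255.2, 21.3]
tcp_rot: [-179.8, 0.0, 67.3]
ft_force: [-10.8, 0.5, 1.5]
finger_gap: 10.6
grip_force: 39.0
time: 2.7
tool_pos: [452.4, -255.2, 21.3]
tcp_rot: [-179.8, 0.0, 67.3]
ft_force: [-10.6, -0.1, 0.6]
finger_gap: 10.4
grip_force: 39.0
```

```bash
python3 -m jog '[[0,0,0,0,-2.2,-5.8,1],[0,0,0,0,-2.6,-5.5,1],[0,0,0,0,-3.1,-5.2,1],[0,0,0,0,-3.5,-5,1],[0,0,0,0,-4,-4.6,1]]' 40 && python3 -m jog '[[0,0,0,0,-4.4,-4.3,1],[0,0,0,0,-4.7,-3.9,1],[0,0,0,0,-5,-3.5,1],[0,0,0,0,0,0,1]]'
```

```text
time: 3.2
tool_pos: [441.6, -250.8, 49.2]
tcp_rot: [179.7, 0.1, 67.2]
ft_force: [2.3, -5.9, -7.8]
finger_gap: 10.3
grip_force: 38.9
time: 3.6
tool_pos: [430.6, -246.4, 63.2]
tcp_rot: [179.4, 0.1, 67.2]
ft_force: [1.9, -3.6, 5.6]
finger_gap: 10.1
grip_force: 40.2
```

```bash
python3 -c "
from h import *
s=r.snapshot('side')['pixels'];w=r.snapshot('wrist')['pixels']
a=cv2.resize(s[150:260,230:340],(480,480),interpolation=cv2.INTER_CUBIC)
b=cv2.resize(w[60:320,190:390],(320,416));b=cv2.copyMakeBorder(b,0,64,0,0,0)
cv2.imwrite('pics/c1.png',np.hstack([a,b])[:,:,::-1])
print(r.sense()['tool_pos'],r.sense()['ft_force'],r.sense()['joint_efforts'])"
```

```text
[ 430.62 -246.39   63.15] [ 2.7  -4.54  7.03] [  1.16 -40.07 -38.47   0.71   1.73   0.1 ]
```

View pics/c1.png

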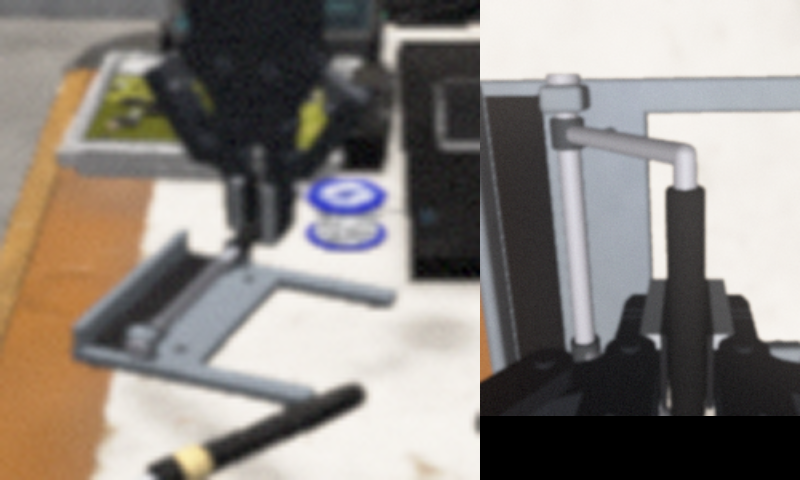

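The side crop shows the bar's right end at (243,250), near the fingertips. The wrist crop shows its left end at (686,187) and the hinge rod about 100 px to its left. I'll intersect both rays with the bar end planes.

```bash
python3 -c "
from h import *
M=pose();S=r.snapshot('side');W=wcam(r.snapshot('wrist'),M)
E=np.array([.923,-.386,0]);L=np.array([.386,.923,0])
for d,u,l in((S,(285.7,207.3),-99),(W,(318,177),-21)):
  o,v=ray(d,u);p=o+v*(l-L@o)/(L@v);print(p,E@p,p[2])
print(E@M[:3,3],L@M[:3,3])
# hinge barrel left, in wrist: end at crop(566,135), z18, expected lateral ~-60+48
print(E@onz(W,(190+(566-480)/1.6,60+100/1.6),18), E@onz(W,(190+(585-480)/1.6,60+345/1.6),18))
"
```

```text
[ 425.7  -285.29   74.92] 503.0421308349729 74.92450887144162
[ 446.05 -209.29   72.3 ] 492.495219972711 72.29578217450299
492.5668284344655 -61.195756943167
447.962088058123 448.6101887544727
```

```bash
python3 -m jog '[[0,0,0,0,-3.7,-2.7,1],[0,0,0,0,-4.1,-2.7,1],[0,0,0,0,-4.3,-2.4,1],[0,0,0,0,-3.9,-1.8,1],[0,0,0,0,-3.4,-1.4,1]]' 50 && python3 -m jog '[[0,0,0,0,-1,0,1],[0,0,0,0,0,0,1]]'
```

```text
time: 4.3
tool_pos: [414.6, -239.9, 75.3]
tcp_rot: [179.2, 0.1, 67.2]
ft_force: [9.5, -6.7, 4.9]
finger_gap: 10.0
grip_force: 48.7
time: 4.5
tool_pos: [414.0, -239.7, 75.5]
tcp_rot: [179.2, 0.1, 67.2]
ft_force: [9.1, -6.6, 7.7]
finger_gap: 9.7
grip_force: 49.1
```

```bash
python3 -m jog '[[0,0,0,0,-2,-0.5,1],[0,0,0,0,-2,-0.5,1],[0,0,0,0,0,0,1]]'; python3 -m jog '[[0,0,0,0,-2,0,1],[0,0,0,0,0,0,1]]'
```

```text
time: 4.8
tool_pos: [412.8, -239.2, 76.6]
tcp_rot: [178.8, 0.2, 67.2]
ft_force: [26.5, -14.3, -8.7]
finger_gap: 10.0
grip_force: 49.0
time: 5.0
tool_pos: [412.6, -239.1, 76.7]
tcp_rot: [178.6, 0.2, 67.2]
ft_force: [35.9, -18.0, -17.7]
finger_gap: 9.9
grip_force: 48.8
```

```bash
python3 -m jog '[[0,0,0,0,3,0,1],[0,0,0,0,2.5,0,1],[0,0,0,0,0,0,0.4],[0,0,0,0,0,0,0],[0,0,0,0,0,0,-0.2]]'; python3 -m jog '[[0,0,0,0,0,-2,-0.2],[0,0,0,0,0,-15,-0.2],[0,0,0,0,0,-35,-0.4],[0,0,0,0,0,-45,-0.6],[0,0,0,0,0,-40,-0.6]]'
python3 -c "
from h import *
step(frame(-26,[637.5,-332,228],12),8)"
```

```text
time: 5.5
tool_pos: [407.8, -235.6, 71.2]
tcp_rot: [-180.0, -0.0, 67.2]
ft_force: [-0.1, -0.4, 0.2]
finger_gap: 50.8
grip_force: 0.0
time: 6.0
tool_pos: [407.5, -235.6, 209.6]
tcp_rot: [-180.0, -0.0, 67.2]
ft_force: [0.7, -1.3, -0.3]
finger_gap: 68.5
grip_force: 0.0
8 x [ 1.49  0.04  0.4   0.79 30.88 -5.17]
```

```bash
python3 -m jog '[[1.5,0,0.4,0.8,31,-5,-0.6],[1.5,0,0.4,0.8,31,-5,-0.6],[1.5,0,0.4,0.8,31,-5,-0.6],[1.5,0,0.4,0.8,31,-5,-0.6]]'; python3 -m jog '[[1.5,0,0.4,0.8,31,-5,-0.6],[1.5,0,0.4,0.8,31,-5,-0.6],[1.5,0,0.4,0.8,31,-5,-0.6],[1.5,0,0.4,0.8,31,-5,-0.6],[0,0,0,0,0,0,-0.6]]'
python3 -c "
from h import *
M=pose();print(M);d=r.snapshot('wrist');cv2.imwrite('pics/w2.png',d['pixels'][:,:,::-1])
t=r.snapshot('top')['pixels'][150:275,235:330];cv2.imwrite('pics/t2.png',cv2.resize(t,None,fx=4,fy=4)[:,:,::-1])"
```

```text
time: 6.4
tool_pos: [524.6, -282.7, 223.4]
tcp_rot: [-173.9, 0.1, 65.6]
ft_force: [0.4, -0.6, 0.9]
finger_gap: 67.9
grip_force: 0.0
time: 6.9
tool_pos: [640.2, -332.9, 216.9]
tcp_rot: [-167.5, 0.3, 64.1]
ft_force: [0.1, -0.1, -2.4]
finger_gap: 68.5
grip_force: 0.0
[[   0.44    0.88   -0.2   640.23]
 [   0.9    -0.43    0.09 -332.88]
 [  -0.     -0.22   -0.98  216.89]
 [   0.      0.      0.      1.  ]]
```

View pics/w2.png

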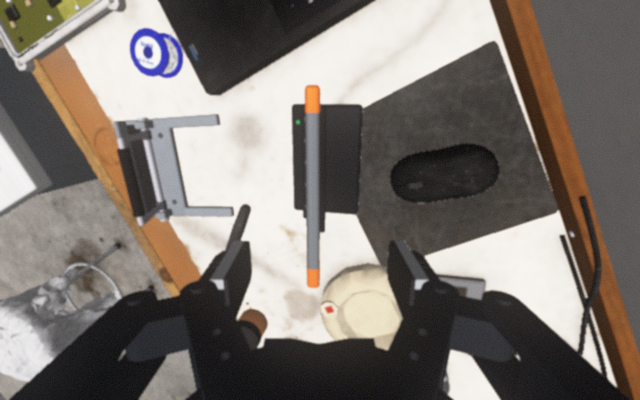

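View pics/t2.png

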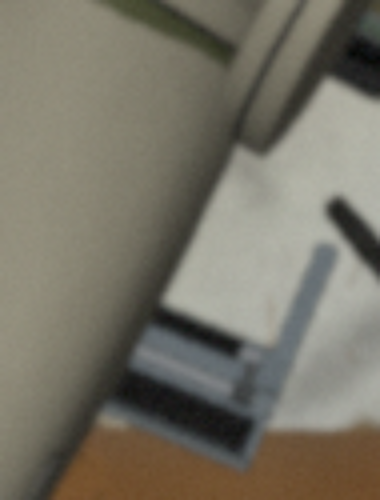

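The wrist view shows the tablet edge-on, columns 307–319 from row 86 to row 287, square to the tool. The top crop shows the rest standing up beside the ledge.

```bash
python3 -c "
from h import *
M=pose();d=wcam(r.snapshot('wrist'),M)
t=[onz(d,u,129.5) for u in((313,86),(313,287))];c=(t[0]+t[1])/2;v=t[0]-t[1];print(t,c,np.linalg.norm(v),np.degrees(np.arctan2(-v[0],v[1])))
T=r.snapshot('top');S=r.snapshot('side');print('lamp',tri(T,(447,185),S,(318,122)))
yaw=np.degrees(np.arctan2(-v[0],v[1]));a=np.radians(yaw);u=np.array([np.sin(.209)*np.cos(a),np.sin(.209)*np.sin(a),np.cos(.209)])
step(frame(yaw,c-22*u,12),6);print((np.linalg.inv(M)@np.r_[c,1])[:3],Ro.from_matrix(M[:3,:3]).as_euler('xyz',degrees=True))
"
```

```text
[array([ 653.65, -246.24,  129.5 ]), array([ 577.24, -400.77,  129.5 ])] [ 615.45 -323.5   129.5 ] 172.38564744321775 -26.309764444736086
lamp (array([ 496.01, -529.57,  345.99]), np.float64(5.691759066879335))
6 x [ 0.02  0.07  0.05 -0.29 -0.61 20.44]
[-1.75 -4.35 95.27] [-167.73    0.3    64.08]
```

```bash
python3 -m jog '[[0,0,0,0,-1,25,-0.6],[0,0,0,0,-1,30,-0.6],[0,0,0,0,-1,30,-0.6],[0,0,0,0,-1,25,-0.5],[0,0,0,-2,0,12,-0.4]]' 50 && python3 -m jog '[[0,0,0,0,0,0,-0.4],[0,0,0,0,0,0,0],[0,0,0,0,0,0,0.4],[0,0,0,0,0,0,1],[0,0,0,0,0,0,1]]' && python3 -m jog '[[0,0,0,0,0,0,1],[0,0,0,0,0,0,1]]'
```

```text
time: 7.65
tool_pos: [609.5, -321.0, 106.5]
tcp_rot: [-168.0, 0.3, 64.1]
ft_force: [0.4, -0.4, -0.5]
finger_gap: 60.0
grip_force: 0.0
time: 8.15
tool_pos: [612.3, -322.8, 108.5]
tcp_rot: [-168.2, 0.4, 64.1]
ft_force: [1.3, -1.1, 7.6]
finger_gap: 9.8
grip_force: 50.6
time: 8.35
tool_pos: [612.3, -322.8, 108.5]
tcp_rot: [-168.2, 0.4, 64.1]
ft_force: [-0.0, -0.6, 5.2]
finger_gap: 10.1
grip_force: 50.3
```

```bash
python3 -m jog '[[0,0,0,0,0,-6,1],[0,0,0,0,0,-12,1],[0,0,0,0,0,-18,1],[0,0,0,0,0,-20,1],[0,0,0,0,0,-20,1]]' 50 && python3 -m jog '[[0,0,0,0,0,-20,1],[0,0,0,0,0,-20,1],[0,0,0,0,0,-10,1],[0,0,0,0,0,0,1],[0,0,0,0,0,0,1]]'
```

```text
time: 8.85
tool_pos: [625.9, -328.7, 182.1]
tcp_rot: [-168.0, 0.3, 64.1]
ft_force: [0.8, -0.8, -2.5]
finger_gap: 10.0
grip_force: 49.2
time: 9.35
tool_pos: [635.0, -332.9, 229.2]
tcp_rot: [-168.0, 0.3, 64.1]
ft_force: [0.1, 0.7, -2.7]
finger_gap: 9.9
grip_force: 49.2
```

```bash
python3 -c "
from h import *
M=pose();d=r.snapshot('wrist');cv2.imwrite('pics/w3.png',np.hstack([d['pixels'],])[:,:,::-1])
print(M,r.sense()['ft_force'],r.sense()['wrist_torque'])"
```

```text
[[   0.44    0.88   -0.19  635.04]
 [   0.9    -0.43    0.09 -332.9 ]
 [  -0.01   -0.21   -0.98  229.18]
 [   0.      0.      0.      1.  ]] [-1.12 -0.06 -3.64] [-0.11 -0.18 -0.  ]
```

View pics/w3.png

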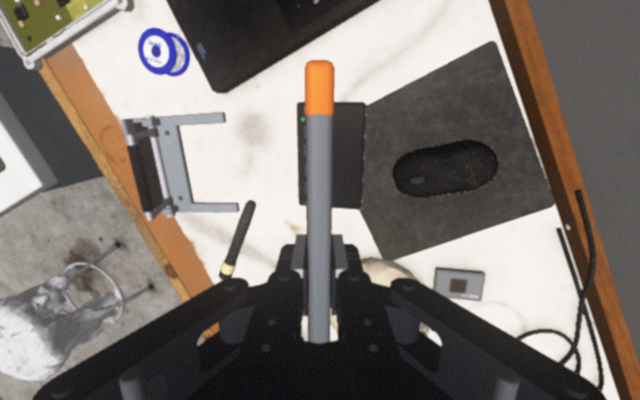

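The tablet is out of the dock and square in the pads, its left corner at (320,62). The leg ends are at (224,117) and (238,208). I'll check the stand again and work out the carry pose.

```bash
cat > place.py <<'E'
from h import *
yaw=-22.6;a=np.radians(yaw);E=np.array([np.cos(a),np.sin(a),0]);L=np.array([-np.sin(a),np.cos(a),0]);Z=np.array([0,0,1.])
OE,OL=472.6,-60.5
def tcp(th,x,z,dep=94.8,lat=0.7):
    "TCP frame for tablet at tilt th, lower-edge origin at stand x,z"
    t=np.radians(th);u=np.sin(t)*E+np.cos(t)*Z
    return frame(yaw,(OE+x)*E+(OL-lat)*L+z*Z+dep*u,th)
def tab(M,dep=94.8,lat=0.7):
    "stand-frame x,y,z of tablet origin, tilt, yaw error"
    p=M[:3,3]+dep*M[:3,2]+lat*M[:3,0];u=-M[:3,2]
    return np.array([E@p-OE,L@p-OL,p[2],np.degrees(np.arctan2(E@u,u[2])),np.degrees(np.arctan2(-E@M[:3,0],L@M[:3,0]))])
E
python3 -c "
from place import *
M=pose();d=r.snapshot('wrist');H=d['hand_eye'];w=wcam(d,M)
l=[onz(w,u,10) for u in((223,117),(238,208))];m=(l[0]+l[1])/2;v=l[0]-l[1];print(m,E@m-75,L@m,np.linalg.norm(v),np.degrees(np.arctan2(-v[0],v[1])))
o=H[:3,3];q=H[:3,:3]@np.array([(320-d['cx'])/d['fx'],-(62-d['cy'])/d['fy'],-1]);k=(86.7-o[0])/q[0];print('tablet end depth',o+k*q)
print(tab(M));T=tcp(24,-48.5,75);print(T);step(T,8)
"
```

```text
[ 483.76 -266.02   10.  ] 473.838592724308 -59.6864767839067 121.29794261968811 -21.208277324633283
tablet end depth [ 86.7    0.94 -22.12]
[221.36  -1.42 135.73  12.11  -3.34]
[[   0.38    0.84   -0.38  403.61]
 [   0.92   -0.35    0.16 -234.3 ]
 [   0.     -0.41   -0.91  161.6 ]
 [   0.      0.      0.      1.  ]]
8 x [  1.48  -0.09  -0.41  -0.73 -27.51  17.32]
```

```bash
sed -i 's/OE,OL=.*/OE,OL=473.0,-60.2/' place.py; python3 -c "
from place import *
step(tcp(24,-48.5,130),9)"
```

```text
9 x [  1.32  -0.08  -0.36  -0.63 -26.22   9.58]
```

```bash
python3 -m jog '[[0.7,0,-0.2,-0.3,-13,4.8,1],[1.32,-0.1,-0.36,-0.6,-26.2,9.6,1],[1.32,-0.1,-0.36,-0.6,-26.2,9.6,1],[1.32,-0.1,-0.36,-0.6,-26.2,9.6,1],[1.32,-0.1,-0.36,-0.6,-26.2,9.6,1]]' 50 && python3 -m jog '[[1.32,-0.1,-0.36,-0.6,-26.2,9.6,1],[1.32,-0.1,-0.36,-0.6,-26.2,9.6,1],[1.32,-0.1,-0.36,-0.6,-26.2,9.6,1],[1.32,-0.1,-0.36,-0.6,-26.2,9.6,1],[0.7,0,-0.2,-0.3,-13,4.8,1]]' && python3 -m jog '[[0,0,0,0,0,0,1],[0,0,0,0,0,0,1]]'
python3 -c "
from place import *
print(tab(pose()));step(tcp(24,-48.5,40),5);s=r.snapshot('side')['pixels']
cv2.imwrite('pics/s4.png',cv2.resize(s[110:260,230:380],(600,600),interpolation=cv2.INTER_CUBIC)[:,:,::-1])"
```

```text
time: 9.95
tool_pos: [519.4, -281.3, 215.9]
tcp_rot: [-161.8, 0.3, 65.8]
ft_force: [-0.7, 0.6, -1.9]
finger_gap: 9.8
grip_force: 49.4
time: 10.45
tool_pos: [402.9, -233.4, 216.8]
tcp_rot: [-155.8, 0.1, 67.4]
ft_force: [0.9, -1.0, -2.0]
finger_gap: 9.6
grip_force: 49.4
time: 10.65
tool_pos: [405.1, -234.4, 217.4]
tcp_rot: [-156.0, 0.1, 67.4]
ft_force: [0.9, -0.1, -1.8]
finger_gap: 9.8
grip_force: 49.4
[-47.4    0.06 130.74  23.96   0.01]
5 x [ 0.01  0.01 -0.   -0.02  7.19 16.67]
```

View pics/s4.png

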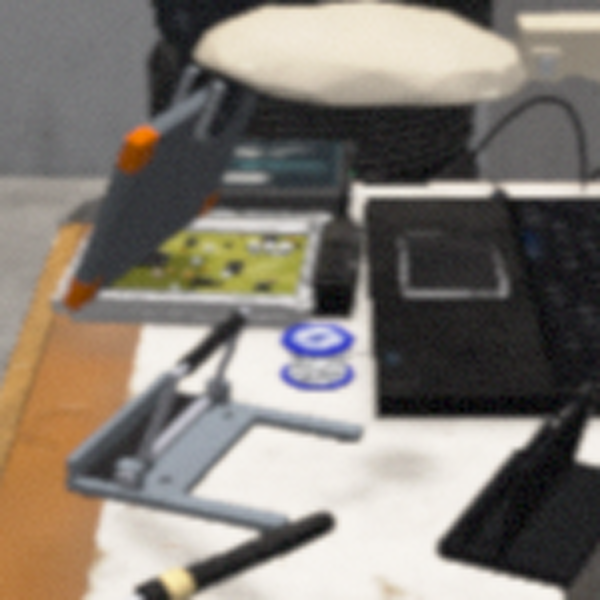

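The side crop shows the rest standing up, its bar running from (175,375) to (240,320), and the tablet hovering square above the ledge with its lower right corner at (75,295). I'm lowering it now.

```bash
python3 -m jog '[[0,0,0,0,7,17,1],[0,0,0,0,7,17,1],[0,0,0,0,7,17,1],[0,0,0,0,7,17,1],[0,0,0,0,6,12,1]]' 50 && python3 -m jog '[[0,0,0,0,1,3,1],[0,0,0,0,0,0,1],[0,0,0,0,0,0,1]]'
python3 -c "
from place import *
print(tab(pose()),r.sense()['ft_force']);step(tcp(24,-48.5,18),5)"
```

```text
time: 11.2
tool_pos: [403.9, -234.0, 129.3]
tcp_rot: [-156.0, 0.1, 67.4]
ft_force: [-0.5, -0.5, -2.6]
finger_gap: 10.0
grip_force: 49.4
time: 11.5
tool_pos: [404.1, -234.3, 128.6]
tcp_rot: [-156.1, 0.1, 67.4]
ft_force: [0.8, -0.4, -2.4]
finger_gap: 10.2
grip_force: 49.4
[-48.32  -0.31  41.91  23.9    0.02] [ 0.81 -0.42 -2.39]
5 x [ 0.02  0.02 -0.    0.03  1.94  4.39]
```

```bash
python3 -m jog '[[0,0,0,0,1.9,4.4,1],[0,0,0,0,1.9,4.4,1],[0,0,0,0,1.9,4.4,1],[0,0,0,0,1.9,4.4,1],[0,0,0,0,1.2,2.8,1]]' && python3 -m jog '[[0,0,0,0,0.4,0.9,1],[0,0,0,0,0.4,0.9,1],[0,0,0,0,0,0,1]]'&& python3 -m jog '[[0,0,0,0,0.4,0.9,1],[0,0,0,0,0.4,0.9,1],[0,0,0,0,0,0,1]]'; python3 -c "
from place import *
print(tab(pose()))"
```

```text
time: 12.0
tool_pos: [402.9, -233.7, 104.9]
tcp_rot: [-156.0, 0.1, 67.4]
ft_force: [-0.6, -0.1, -2.2]
finger_gap: 10.0
grip_force: 49.5
time: 12.3
tool_pos: [403.3, -233.9, 103.6]
tcp_rot: [-156.0, 0.1, 67.4]
ft_force: [0.3, 0.2, -3.1]
finger_gap: 9.7
grip_force: 49.4
time: 12.6
tool_pos: [403.2, -233.9, 101.5]
tcp_rot: [-156.0, 0.1, 67.4]
ft_force: [0.4, 0.0, -2.8]
finger_gap: 9.9
grip_force: 49.4
[-49.39  -0.21  14.92  23.97   0.02]
```

```bash
python3 -m jog '[[0,0,0,0,0.4,0.9,1],[0,0,0,0,0,0,1]]' && python3 -m jog '[[0,0,0,0,0.4,0.9,1],[0,0,0,0,0,0,1]]'&& python3 -m jog '[[0,0,0,0,0.4,0.9,1],[0,0,0,0,0,0,1]]'; python3 -c "
from place import *
M=pose();print(tab(M));step(tcp(28,-49.4,14.1),6)"
```

```text
time: 12.8
tool_pos: [403.2, -233.9, 100.5]
tcp_rot: [-156.0, 0.1, 67.4]
ft_force: [-0.4, 0.1, -3.1]
finger_gap: 9.8
grip_force: 49.4
time: 13.0
tool_pos: [403.5, -233.9, 100.0]
tcp_rot: [-156.1, 0.1, 67.4]
ft_force: [1.0, 0.9, 0.8]
finger_gap: 9.8
grip_force: 49.9
time: 13.2
tool_pos: [403.8, -234.0, 99.7]
tcp_rot: [-156.1, 0.1, 67.4]
ft_force: [1.0, 0.9, 7.6]
finger_gap: 9.9
grip_force: 50.8
[-48.7   -0.12  13.04  23.91   0.02]
6 x [ 0.68  0.01 -0.   -0.    0.95 -0.1 ]
```

```bash
python3 -m jog '[[0.7,0,0,0,1.1,-0.2,1],[0.7,0,0,0,1.1,-0.2,1],[0.7,0,0,0,1.1,-0.2,1],[0.7,0,0,0,1.1,-0.2,1],[0,0,0,0,0,0,1]]' && python3 -m jog '[[0.7,0,0,0,1.1,0,1],[0.4,0,0,0,0.6,0,1],[0,0,0,0,0,0,1]]'; python3 -c "
from place import *
print(tab(pose()))"
```

```text
time: 13.7
tool_pos: [407.8, -235.7, 97.9]
tcp_rot: [-153.2, 0.1, 67.4]
ft_force: [1.8, 0.1, 6.0]
finger_gap: 9.7
grip_force: 50.7
time: 14.0
tool_pos: [409.0, -236.3, 97.3]
tcp_rot: [-152.1, 0.1, 67.4]
ft_force: [1.6, 1.4, 6.9]
finger_gap: 10.3
grip_force: 50.7
[-48.96  -0.17  13.49  27.9    0.03]
```

```bash
python3 -m jog '[[0.5,0,0,0,0.8,0,1],[0,0,0,0,0,0,1]]' && python3 -m jog '[[0.5,0,0,0,0.8,0,1],[0,0,0,0,0,0,1]]' && python3 -m jog '[[0.5,0,0,0,0.8,0,1],[0,0,0,0,0,0,1]]'; python3 -c "
from place import *
print(tab(pose()),r.sense()['wrist_torque']);s=r.snapshot('side')['pixels']
cv2.imwrite('pics/s5.png',cv2.resize(s[140:240,230:330],(600,600),interpolation=cv2.INTER_CUBIC)[:,:,::-1])"
```

```text
time: 14.2
tool_pos: [409.6, -236.5, 96.9]
tcp_rot: [-151.6, 0.1, 67.4]
ft_force: [1.1, 1.1, 7.3]
finger_gap: 10.0
grip_force: 50.7
time: 14.4
tool_pos: [410.3, -236.8, 96.6]
tcp_rot: [-151.1, 0.1, 67.4]
ft_force: [-0.0, 0.9, 7.4]
finger_gap: 9.7
grip_force: 50.8
time: 14.6
tool_pos: [411.0, -237.1, 96.2]
tcp_rot: [-150.6, 0.1, 67.4]
ft_force: [1.2, 1.3, 9.0]
finger_gap: 10.2
grip_force: 50.8
[-49.01  -0.2   13.59  29.39   0.03] [ 0.35  0.39 -0.1 ]
```

```bash
python3 -m jog '[[0.5,0,0,0,0.8,0,1],[0,0,0,0,0,0,1]]' && python3 -m jog '[[0.5,0,0,0,0.8,0,1],[0,0,0,0,0,0,1]]' && python3 -m jog '[[0.5,0,0,0,0.8,0,1],[0,0,0,0,0,0,1]]'; python3 -c "
from place import *
print(tab(pose()),r.sense()['wrist_torque'])
# bar right end as seen before (pics/s4): crop (175,375)/4 ; left end (240,318)
S=r.snapshot('side')
for u,l in(((230+175/4,110+375/4),-39),((230+240/4,110+318/4),39)):
  o,v=ray(S,u);p=o+v*(OL+l-L@o)/(L@v);print(E@p-OE,p[2])"
```

```text
time: 14.85
tool_pos: [411.6, -237.4, 95.8]
tcp_rot: [-150.1, 0.1, 67.4]
ft_force: [0.7, 2.0, 7.4]
finger_gap: 9.8
grip_force: 50.8
time: 15.05
tool_pos: [412.3, -237.7, 95.4]
tcp_rot: [-149.6, 0.1, 67.4]
ft_force: [1.1, 2.7, 7.5]
finger_gap: 9.5
grip_force: 50.8
time: 15.25
tool_pos: [413.0, -237.9, 95.1]
tcp_rot: [-149.1, 0.1, 67.4]
ft_force: [0.6, 1.8, 8.7]
finger_gap: 10.1
grip_force: 50.8
[-48.95  -0.19  13.7   30.88   0.03] [ 0.36  0.33 -0.07]
-1.4341149861774056 77.90554376270103
4.3936641419679745 83.25633294926922
```

```bash
python3 -c "
from place import *
S=r.snapshot('side');p=S['pixels'];h=cv2.cvtColor(p,cv2.COLOR_RGB2HSV)
m=((h[...,0]>5)&(h[...,0]<16)&(h[...,1]>215)&(h[...,2]>120)).astype(np.uint8);m[:,:225]=0;m[:,400:]=0;m[:100]=0;m[245:]=0
n,lab,st,c=cv2.connectedComponentsWithStats(m)
for i in range(1,n):
  if st[i,4]>6: print(st[i],c[i])
# predicted right-end outline corners
M=pose();P=lambda x,y,z:(M@np.array([x+.7,y,94.8-z,1]))[:3]
for z in(0,116): print(z,proj(S,[P(-86,-5.5,z),P(-86,5.5,z)]).ravel(),proj(S,[P(86,-5.5,z)]))
B=lambda x,y,z:(OE+x)*E+(OL+y)*L+z*Z
print('bar',proj(S,[B(1,-39,83),B(1,39,83)]).ravel(),'legend',proj(S,[B(75,-61,10),B(75,61,10),B(-66,-68,25)]).ravel())
"
```

```text
[267 196   8   9  29] [270.48 199.79]
[249 228   4   4  12] [250.75 229.42]
0 [245.56 231.5  249.23 234.37] [[277.98 202.25]]
116 [266.57 197.31 270.48 200.33] [[298.1 170.8]]
bar [274.62 201.97 288.76 189.37] legend [300.08 239.73 319.41 217.07 244.67 223.98]
```

```bash
python3 -c "
from place import *
a=cv2.resize(cv2.cvtColor(cv2.imread('pics/s4.png'),cv2.COLOR_BGR2GRAY),(150,150),interpolation=cv2.INTER_AREA)
S=r.snapshot('side');b=cv2.cvtColor(S['pixels'],cv2.COLOR_RGB2GRAY)[110:260,230:380]
for y in(198,202,206,210,214,218,222): print(y,'s4 ',a[y-110,24:62]);print('    now',b[y-110,24:62])
M=pose();W=wcam(r.snapshot('wrist'),M);g=cv2.cvtColor(W['pixels'],cv2.COLOR_RGB2GRAY)
B=lambda x,y,z:(OE+x)*E+(OL+y)*L+z*Z
for y in(25,35,48):
  print(y,'barc stop',proj(W,[B(1,y,83),B(7,y,83),B(1,y,89)]).ravel())
  v=int(proj(W,[B(1,y,83)])[0,1]);print(v,g[v,300:400:2])
P=lambda x,y,z:(M@np.array([x+.7,y,94.8-z,1]))[:3]
print(proj(W,[P(25,5.5,116),P(25,5.5,80),P(48,5.5,116),P(86,5.5,116),P(86,-5.5,116)]).ravel())
"
```

```text
198 s4  [140 139 138 138 138 139 138 140 145 170 211 234 240 243 241 242 242 242
 242 242 235 213 170 118  72  46  41  54  95 154 195 189 148 139 186 229
 240 242]
    now [140 140 139 139 141 141 142 138 144 172 215 235 234 209 165 142 139 138
 131 115  92  70  56  51  52  47  46  42  39  36  39  58  84  97 128 185
 230 240]
202 s4  [144 143 141 141 143 144 143 144 158 194 222 235 239 240 240 236 227 216
 204 199 190 173 139 102 118 176 221 237 236 215 165 140 181 228 241 243
 242 243]
    now [141 141 144 142 142 142 142 144 156 186 192 164 114  85  79  75  69  63
  65  60  76 120 161 161 121  61  36  44  67 105 129 123 133 186 230 240
 243 243]
206 s4  [146 146 146 145 143 144 144 160 194 223 234 231 217 184 151 121 100  95
 101 121 172 218 235 239 242 239 223 177 129 109  97 103 120 166 219 238
 241 242]
    now [148 146 145 148 143 145 142 140 143 123  88  70  68  64  59  54  58  56
  70  92 104  96  82  69  86 122 143 138 120 112  99 100 114 164 222 238
 241 241]
210 s4  [141 145 144 142 140 140 143 154 161 156 135 111  90  78  77  89 100  99
  85  67  49  45  54  81 125 165 18
[... 1362 characters left out ...]
 126 166 166 168 166 170 170 168 171 168
 168 166 169 165 168 145 104 184 238 241 240 241 240 242]
35 barc stop [331.98 176.52 342.36 177.94 326.27 178.92]
176 [128  85  79  95 119 130 136 137 135 128 128 121 127 113  99  69  56  49
  49  48  47  52  51  54  46  46 109 162 167 168 166 165 168 167 167 167
 169 172 170 174 171 166 131 122 232 242 242 242 242 242]
48 barc stop [332.3  151.48 342.95 152.44 326.46 153.11]
151 [116  82  68  89 121 131 135 136 133 129 129 124 124 122 102  79  56 104
 185 201 203 190 162 123 112 165 170 168 170 167 171 170 171 175 173 173
 172 174 168 171 170 174 159 108 152 240 241 243 241 242]
[330.36 216.07 327.98 192.36 331.01 163.26 332.25  62.26 302.63  62.25]
```

Comparing bar and rod pixels before and after: the bar has moved back about 5 mm, so leaning the tablet overcame the hinge friction. I'll ease off, release the tablet, then push the bar back up to its stop from behind with shut fingers, parallel to the tablet.

```bash
python3 -m jog '[[0,0,0,0,-0.3,-0.6,1],[0,0,0,0,-0.3,-0.6,1],[0,0,0,0,0,0,1]]' 20 && python3 -m jog '[[0,0,0,0,0,0,0.75],[0,0,0,0,0,0,0.6],[0,0,0,0,0,0,0.5],[0,0,0,0,0,0,0.4]]' && python3 -m jog '[[0,0,0,0,0,-5,0.4],[0,0,0,0,0,-15,0.4],[0,0,0,0,0,-25,0.4],[0,0,0,0,0,-25,0.4],[0,0,0,0,0,0,0.4]]'
python3 -c "
from place import *
M=pose();print(tab(M))
W=wcam(r.snapshot('wrist'),M);g=cv2.cvtColor(W['pixels'],cv2.COLOR_RGB2GRAY);cv2.imwrite('pics/w6.png',W['pixels'][:,:,::-1])
B=lambda x,y,z:(OE+x)*E+(OL+y)*L+z*Z
h=cv2.cvtColor(W['pixels'],cv2.COLOR_RGB2HSV);m=((h[...,0]>5)&(h[...,0]<16)&(h[...,1]>215)&(h[...,2]>150)).astype(np.uint8)
n,lab,st,c=cv2.connectedComponentsWithStats(m)
for i in range(1,n):
  if st[i,4]>20: print(st[i],c[i])
for th in(28,30,31):
  t=np.radians(th);top=lambda s,y,k:B(-49+116*np.sin(t)+k*np.cos(t),s*86,14+116*np.cos(t)-k*np.sin(t))
  print(th,proj(W,[top(1,0,5.5),top(1,0,-5.5),top(-1,0,5.5),top(-1,0,-5.5)]).ravel())
for y in(-25,25,35):
  p=proj(W,[B(1,y,83),B(7,y,83)]);v=int(p[0,1]);c0=int(p[0,0])-30;print(p.ravel(),c0,v,g[v,c0:c0+70:2])
"
```

```text
time: 15.75
tool_pos: [412.5, -237.8, 95.3]
tcp_rot: [-149.1, 0.1, 67.4]
ft_force: [1.7, 0.6, 0.3]
finger_gap: 10.1
grip_force: 49.8
time: 16.15
tool_pos: [412.4, -237.8, 95.7]
tcp_rot: [-149.1, 0.1, 67.4]
ft_force: [0.4, -0.3, 0.1]
finger_gap: 25.7
grip_force: 0.0
time: 16.65
tool_pos: [448.4, -253.0, 159.4]
tcp_rot: [-149.5, 0.1, 67.4]
ft_force: [-0.2, 0.3, -0.5]
finger_gap: 25.6
grip_force: 0.0
[-9.9  -0.56 77.67 30.5   0.03]
28 [316.38  77.41 298.34  77.48 317.02 315.23 302.84 314.81]
30 [323.05  77.42 304.95  77.44 322.26 315.15 308.04 315.07]
31 [326.38  77.43 308.28  77.43 324.87 315.07 310.66 315.15]
[326.46 226.31 332.98 227.8 ] 296 226 [130 132 139 159 153  95  81  95 113 127 128 124 121 113  94  54  49  49
  48  44  45  43  65 122 152 159 157 162 165 162 162 163 159 161 131]
[326.91 165.87 333.85 166.68] 296 165 [135 138 158 155 109  77  77 101 126 135 135 129 126 118  96  62  50  47
  56  52  49  49  83 159 168 168 168 171 169 169 167 172 172 173 167]
[327.01 152.85 334.04 153.5 ] 297 152 [138 150 171 130  83  81 105 122 130 133 134 126 126 110  82  57  54  60
  54  46  46  50 128 165 167 171 172 167 168 167 170 168 166 167 166]
```

```bash
python3 -c "
from place import *
A=tcp(45,71,96,0,0);B=tcp(45,28.2,51.4,0,0);step(A,5);step(B,5,A)"
```

```text
5 x [ 2.87  0.02 -0.01  0.19 12.82  5.88]
5 x [ 0.   -0.    0.   -0.    0.25 12.36]
```

```bash
python3 -m jog '[[2.9,0,0,0.2,12.8,5.9,0.4],[2.9,0,0,0.2,12.8,5.9,0.6],[2.9,0,0,0.2,12.8,5.9,1],[2.9,0,0,0.2,12.8,5.9,1],[2.9,0,0,0.2,12.8,5.9,1]]' 20 && python3 -m jog '[[0,0,0,0,0.2,12.4,1],[0,0,0,0,0.2,12.4,1],[0,0,0,0,0.2,12.4,1],[0,0,0,0,0.2,12.4,1],[0,0,0,0,0.2,12.4,1]]' && python3 -m jog '[[0,0,0,0,0,0,1],[0,0,0,0,0,0,1]]'
python3 -c "
from place import *
print(tab(pose(),0,0),r.sense()['ft_force'])"
```

```text
time: 17.2
tool_pos: [476.7, -263.3, 92.7]
tcp_rot: [-134.4, 0.1, 67.4]
ft_force: [-0.3, -0.0, 0.9]
finger_gap: 0.1
grip_force: 0.0
time: 17.7
tool_pos: [435.8, -246.3, 48.4]
tcp_rot: [-134.5, 0.1, 67.4]
ft_force: [0.0, -0.1, -0.2]
finger_gap: 0.4
grip_force: 0.0
time: 17.9
tool_pos: [436.5, -246.7, 49.5]
tcp_rot: [-134.5, 0.1, 67.4]
ft_force: [-0.3, 0.9, 0.3]
finger_gap: 0.3
grip_force: 0.0
[24.75  0.22 49.47 45.46  0.01] [-0.29  0.89  0.31]
```

```bash
python3 -m jog '[[0,0,0,0,-4,0,1],[0,0,0,0,-4,0,1],[0,0,0,0,-2,0,1],[0,0,0,0,0,0,1]]' && python3 -m jog '[[0,0,0,0,-2,0.5,1],[0,0,0,0,0,0,1]]' && python3 -m jog '[[0,0,0,0,-2,0.7,1],[0,0,0,0,0,0,1]]' && python3 -m jog '[[0,0,0,0,-2,0.7,1],[0,0,0,0,0,0,1]]' | grep -v tcp; python3 -c "
from place import *
print(tab(pose(),0,0),r.sense()['ft_force'])"
```

```text
time: 18.3
tool_pos: [430.9, -244.5, 57.6]
tcp_rot: [-134.7, 0.1, 67.4]
ft_force: [0.2, 0.9, 0.3]
finger_gap: -0.1
grip_force: 0.0
time: 18.5
tool_pos: [428.9, -243.6, 58.1]
tcp_rot: [-134.6, 0.1, 67.4]
ft_force: [-0.1, 0.3, -0.7]
finger_gap: 0.2
grip_force: 0.0
time: 18.7
tool_pos: [427.0, -242.8, 59.0]
tcp_rot: [-134.6, 0.1, 67.4]
ft_force: [0.5, 0.1, -0.2]
finger_gap: -0.5
grip_force: 0.0
time: 18.9
tool_pos: [425.3, -242.1, 59.9]
ft_force: [0.7, -0.2, 0.8]
finger_gap: -0.2
grip_force: 0.0
[12.65  0.15 59.94 45.38  0.02] [ 0.65 -0.2   0.78]
```

```bash
for i in 1; do python3 -m jog '[[0,0,0,0,-2,0.7,1],[0,0,0,0,0,0,1]]'; python3 -m jog '[[0,0,0,0,-2,0.7,1],[0,0,0,0,0,0,1]]'; python3 -m jog '[[0,0,0,0,-2,0.7,1],[0,0,0,0,0,0,1]]'; done | grep -E 'pos|ft'; python3 -c "
from place import *
print(tab(pose(),0,0))"
```

```text
tool_pos: [423.8, -241.4, 60.8]
ft_force: [0.4, -0.1, -1.9]
tool_pos: [422.2, -240.8, 61.7]
ft_force: [3.6, -0.3, -2.8]
tool_pos: [420.2, -240.0, 62.8]
ft_force: [3.1, -1.7, -2.2]
[ 7.15  0.11 62.8  45.34  0.01]
```

```bash
(python3 -m jog '[[0,0,0,0,-2,0.7,1],[0,0,0,0,0,0,1]]'; python3 -m jog '[[0,0,0,0,-1,0.3,1],[0,0,0,0,0,0,1]]'; python3 -m jog '[[0,0,0,0,-1,0.3,1],[0,0,0,0,0,0,1]]'; python3 -m jog '[[0,0,0,0,-1,0.3,1],[0,0,0,0,0,0,1]]') | grep -E 'pos|ft'; python3 -c "
from place import *
print(tab(pose(),0,0))"
```

```text
tool_pos: [419.8, -239.8, 63.1]
ft_force: [10.5, -4.1, -7.4]
tool_pos: [419.7, -239.8, 63.2]
ft_force: [13.9, -5.6, -9.1]
tool_pos: [419.5, -239.7, 63.4]
ft_force: [17.3, -5.9, -12.3]
tool_pos: [419.4, -239.7, 63.5]
ft_force: [20.9, -8.3, -15.8]
[ 6.27  0.1  63.46 44.72  0.07]
```

At the stop: the force climbs and the tool no longer moves. Backing off.

```bash
python3 -m jog '[[0,0,0,0,3,-0.5,1],[0,0,0,0,6,0,1],[0,0,0,0,15,0,1],[0,0,0,0,10,-15,1],[0,0,0,0,0,-25,1]]' && python3 -m jog '[[0,0,0,0,0,-35,1],[-3,0,0,0,-10,-35,1],[-3,0,0,0,-20,-25,1],[-3,0,0,0,-20,-10,1],[0,0,0,0,0,0,1]]'
python3 -c "
from place import *
M=pose();print(tab(M,0,0))
W=wcam(r.snapshot('wrist'),M);cv2.imwrite('pics/w7.png',W['pixels'][:,:,::-1])
g=cv2.cvtColor(W['pixels'],cv2.COLOR_RGB2GRAY)
B=lambda x,y,z:(OE+x)*E+(OL+y)*L+z*Z
h=cv2.cvtColor(W['pixels'],cv2.COLOR_RGB2HSV);m=((h[...,0]>4)&(h[...,0]<17)&(h[...,1]>200)&(h[...,2]>150)).astype(np.uint8)
n,lab,st,c=cv2.connectedComponentsWithStats(m)
for i in range(1,n):
  if st[i,4]>20: print(st[i],c[i])
for th in(27,28,29,31):
  t=np.radians(th);top=lambda s,k:B(-49+116*np.sin(t)+k*np.cos(t),s*86,14+116*np.cos(t)-k*np.sin(t))
  print(th,proj(W,[top(1,5.5),top(1,-5.5),top(-1,5.5),top(-1,-5.5)]).ravel())
for y in(-25,0,25,35):
  p=proj(W,[B(1,y,83),B(1+6*.82,y,83-6*.57)]);v=int(p[0,1]);c0=int(p[0,0])-40
  print(p.ravel(),c0,v,g[v,c0:c0+80:2])
"
```

```text
time: 20.8
tool_pos: [462.6, -257.2, 67.2]
tcp_rot: [-134.2, 0.0, 67.4]
ft_force: [-0.6, 0.2, -0.1]
finger_gap: -0.0
grip_force: 0.0
time: 21.3
tool_pos: [498.2, -272.5, 183.2]
tcp_rot: [-144.0, 0.2, 67.4]
ft_force: [-0.6, 0.5, 1.8]
finger_gap: 0.2
grip_force: 0.0
[ 91.64   0.1  183.25  35.96  -0.  ]
[283 261   5  13  51] [284.69 266.75]
27 [282.89  84.32 269.14  84.46 289.48 279.6  278.11 278.59]
28 [285.48  84.3  271.62  84.43 291.61 279.73 280.17 278.82]
29 [288.09  84.28 274.13  84.4  293.76 279.82 282.24 279.03]
31 [293.33  84.26 279.22  84.35 298.07 279.96 286.44 279.4 ]
[303.48 207.33 309.63 207.36] 263 207 [139 143 142 154 153 153 142 127 125 134 131 128 121  82  58  53  58  54
  51  50  47  43  43  46  52  55  59  84  81  84  74  78 149 168 166 126
  97 122 162 164]
[303.06 182.46 309.37 182.48] 263 182 [140 151 140 126 131 144 143 112 133 133 133 124 105  71  52  55  51  52
  50  49  47  49  36  42  52  53  54 156 215 193 137 142 166 167 170 167
 169 165 167 169]
[302.62 156.29 309.09 156.31] 262 156 [147 140 148 134 130 133 132 127 133 137 133 126 106  75  59  53  55  51
  50  51  48  47  42  47  57  53  50  99 204 214 166 133 165 166 168 165
 165 163 172 170]
[302.43 145.44 308.97 145.45] 262 145 [158 150 127 119 125 132 132 130 138 140 130 124 103  67  58  55  62  48
  49  49  49  45  45  45  54  57  51 103 209 212 161 131 165 169 170 168
 169 168 169 168]
```

```bash
python3 -c "
from place import *
a=cv2.resize(cv2.cvtColor(cv2.imread('pics/s4.png'),cv2.COLOR_BGR2GRAY),(150,150),interpolation=cv2.INTER_AREA)
S=r.snapshot('side');b=cv2.cvtColor(S['pixels'],cv2.COLOR_RGB2GRAY)[110:260,230:380]
for y in(190,194,198,202,206,210,214): print(y,'s4 ',a[y-110,34:64]);print('    now',b[y-110,34:64])
h=cv2.cvtColor(S['pixels'],cv2.COLOR_RGB2HSV)
m=((h[...,0]>5)&(h[...,0]<16)&(h[...,1]>215)&(h[...,2]>120)).astype(np.uint8);m[:,:225]=0;m[:,400:]=0;m[:100]=0;m[245:]=0
n,lab,st,c=cv2.connectedComponentsWithStats(m)
for i in range(1,n):
  if st[i,4]>6: print(st[i],c[i])
"
```

```text
190 s4  [121 130 139 141 138 134 132 132 130 128 128 125 122 122 126 125 126 126
 119 111 100  86  71  51  42  40  53  83 107 118]
    now [120 127 137 143 135 131 127 118 113 120 129 132 127 117 104  84  67  61
  56  54  50  50  46  44  42  40  52  85 107 116]
194 s4  [167 211 235 241 241 241 239 240 239 239 240 240 240 240 238 227 191 135
  80  49  40  38  50  68  95 149 204 231 236 235]
    now [163 208 229 218 193 167 151 145 138 122  96  72  60  54  53  51  47  48
  45  44  36  38  47  65  96 146 207 232 236 236]
198 s4  [211 234 240 243 241 242 242 242 242 242 235 213 170 118  72  46  41  54
  95 154 195 189 148 139 186 229 240 242 242 241]
    now [150 129 100  92  98  99  89  72  65  56  55  51  47  46  43  42  39  31
  35  43  58  82  99 128 184 229 241 241 242 242]
202 s4  [222 235 239 240 240 236 227 216 204 199 190 173 139 102 118 176 221 237
 236 215 165 140 181 228 241 243 242 243 243 243]
    now [ 84  76  75  69  64  59  62  59  89 131 166 169 137  84  47  39  51  59
  82 111 118 124 183 230 241 242 243 243 243 244]
206 s4  [234 231 217 184 151 121 100  95 101 121 172 218 235 239 242 239 223 177
 129 109  97 103 120 166 219 238 241 242 243 242]
    now [ 65  56  54  58  57  55  66  87  97  94  84  66  55  63  94 141 168 152
 124 108 103 104 120 166 221 238 242 242 241 242]
210 s4  [135 111  90  78  77  89 100  99  85  67  49  45  54  81 125 165 181 166
 126  90  83  88 104 142 180 201 211 215 223 231]
    now [ 54  52  54  49  58  73  94  97  90  73  55  52  55  81 126 167 186 171
 129  91  80  88 103 141 180 203 212 215 224 232]
214 s4  [ 71  61  54  65  89 101  92  74  61  83 127 169 186 181 160 145 150 161
 165 166 165 154 142 143 154 164 167 161 146 128]
    now [ 53  54  55  70  94  97  96  76  62  82 126 168 189 180 161 144 150 159
 164 164 163 155 143 139 150 166 163 161 152 128]
[265 194   8   9  30] [268.33 198.1 ]
[249 228   4   4  11] [250.45 229.18]
```

The bar's pixels now match the earlier view of it at its stop (rows 190–194 and 210–214 are the same). The tablet leans about 28° on the bar with its lower edge unmoved, and the arm is clear. Handing in.

```bash
python3 -c "
from bench import r
print(r.hand_in())"
```

```text
the job is handed in; nothing more can be done
None
```

The job is handed in at about 21 s of the 48 s: the rest is up at its stop, and the tablet leans on it at about 28°, centred and square, with its lower edge on the ledge. Leaning the tablet pushed the rest back about 5 mm, so after releasing the tablet I pushed the rest up to its stop again from behind.

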